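Sort the radio desk's loose parts into their trays

ROBOT

A 7-joint arm with a two-finger parallel gripper is mounted at the origin on the work surface. World frame = base frame: x ahead of the robot, y to its left, z up, the work surface at z = 0. Lengths are in mm, angles in rad, forces in N, time in s.
With the tool pointing down it reaches from about 400 to 750 mm from the base axis. Payload 19.5 kg.
Tool frame: the origin (TCP) lies on the centre line of the jaws, within the pads' length; the fingertips stand 25 mm ahead of it and the grasp point (between the pads) lies 6 mm ahead of it; z points along the fingers, y is the direction in which the jaws open and shut (so a half turn about z gives the same grasp; the last joint's range is limited). The gripper opens to 85 mm and grips with 20 to 120 N. Pads are 22 mm wide; open, the fingers measure 114 mm over their backs; the gripper's body (76 mm by 85 mm) begins 54 mm behind the grasp point. The pads swing forward as they close: fully open they stand 13 mm farther back than shut.
Start: joints at [1.279, 0.707, -0.028, 1.485, 0.022, 0.951, -0.075], TCP at [142.141, -557.13, 256.268] pointing down, gripper open.
Joint ranges: [-2.71, 2.71], [-0.32, 2.16], [-1.57, 1.52], [0, 2.45], [-1.46, 4.6], [0, 2.02], [-2.83, 2.83]. Speed limits (rad/s): [1.89, 1.89, 2.57, 2.57, 3.01, 3.01, 3.01].

INTERFACE

Orientations are given as a rotation vector (axis times angle).
In Python, from cell import get_state, grab_frame, calibration, sign_off, regions_of, spot_point gives the robot as it stands.
- The arm moves only by the shell command python3 -m creep 'ROWS' [FORCE]. ROWS is a JSON object of lists of equal length, an entry for each row: "xyz": the shift along the tool's x, y, z in mm, a list of three; "spin": the turn about the tool's z in degrees; "fingers": the opening, from -1 (shut) to 1 (fully open). In form: {"xyz": [[dx, dy, dz], ...], "spin": [spin, ...], "fingers": [fingers, ...]}. A call has 1 to 12 rows; each row shifts and turns the commanded pose from where the row before left it, along the tool's axes as they then stand; what a row does not reach is not made up. A row lasts 1/12 s, in which the tool goes at most 41.7 mm and 7.16 degrees, less where a joint would pass 70% of its speed; a pose out of reach is approached as far as the arm can. A call is refused whole if a number of a shift passes 41.7 or a number of a turn 7.16, either way. A call with a gripper value outside its range is refused whole. The fingers move at their own pace and stop on an object; FORCE is the grip in N (left out, the last holds). Time passes only in rows, so rows that do not move let the fingers close. It gives the time, the measured TCP pose, the force and the opening at its end, in the units of the state.
- get_state(): the state, without advancing time (a new reading comes with each control period).
- grab_frame(name): name is "side" or "top" or "wrist"; returns (picture, depth): 400x640x3 uint8, red, green, blue; 400x640 float32, mm along the optical axis (not along the pixel's ray), 0 where there is no reading.
- calibration(name): a dict with "fx", "fy", "cx", "cy" (pixels), "rvec" (rotation vector, rad) and "tvec" (3), from world to camera coordinates, as OpenCV has them. Camera axes: x right, y down, z forward; pixel columns grow to the right and rows downward; lengths in mm; the calibration is good to about 2 mm. The wrist camera is an equidistant fisheye: a pixel r from the principal point sees the ray r / f radians off the axis. A picture is of the moment at which its call begins: read the wrist's pose just before it. calibration takes no time and is no camera call; for the wrist camera it gives the pose at the moment of the call.
- sign_off(): hands the job in, once; it reports no verdict.
Trained networks look in the newest picture that a camera, given by its name, has taken for a name from the list of things; names that differ only in an ending like _2 or _b are one class to them, and where a whole thing is asked for, a point or a joint stands for the part that bears it (a point fixed in the world has none). Each returns a list of dicts, best first, with "conf" (0 to 1); they miss things now and then, are a little off and sometimes report something else, mostly with a low value. They report only what shows in the picture. A call takes as long as a camera call.
- regions_of(label, camera): "mask" (400x640 bool, what is visible of it) and "uv" ([column, row] in pixels, amid what is visible of it).
- spot_point(label, camera): "uv" ([column, row] in pixels: a listed point, or the origin of a listed thing).
The state is a dict: "time": time; "qpos": joint angles; "dq": joint speeds; "tau": joint torques, N m; "tcp_pos": TCP position; "orientation": TCP orientation; "ft_force": force on the tool from outside, world axes, zero at the start; "wrist_torque": the same for the moment, N m; "gripper_width": opening from 0.0 (shut) to 1.0 (fully open).
Only numpy, scipy, OpenCV 4.12 (cv2) and the standard library are available. Lean on these libraries where they do the work, as an engineer would, in place of code of your own. Each camera call takes 0.05 s, during which the arm holds its last target. There are 200 camera calls.

TASK

Tidy the radio desk. First stand both black battery packs in the red tray, one in each bay, then both brass coax connectors in the blue tray, one in each bay, and last the dark grey ferrite core in the yellow tray: do not shift a later kind before the earlier kinds are put away, as loose metal could short the packs. Everything ends upright on the floor of its tray and let go, and the solder spool and the brown bottle stay where they stand.

Things in the scene. Friction and masses are not known exactly. Their poses are not given: they have to be found in the camera images.
- pack_a_mid (a point): Battery pack A: upright black block with a silver tape band round its middle and two small brass contacts on top, 34 (its x) x 52 (its y) x 54 mm high, about 160 g. The point is its centre, half-way up (27 mm above its underside). The two packs are alike. It starts upright on the desk.
- pack_b_mid (a point): Battery pack B: upright black block with a silver tape band round its middle and two small brass contacts on top, 34 (its x) x 52 (its y) x 54 mm high, about 160 g. The point is its centre, half-way up (27 mm above its underside). The two packs are alike. It starts upright on the desk.
- coax_a_mid (a point): Brass coax connector A: upright brass-coloured round barrel, 22 mm across, on a 28 x 28 x 4 mm square flange at its foot; 50 mm high in all, about 70 g. The point is its centre, half-way up (25 mm above its underside). The two connectors are alike. It starts upright on the desk.
- coax_b_mid (a point): Brass coax connector B: upright brass-coloured round barrel, 22 mm across, on a 28 x 28 x 4 mm square flange at its foot; 50 mm high in all, about 70 g. The point is its centre, half-way up (25 mm above its underside). The two connectors are alike. It starts upright on the desk.
- ferrite_mid (a point): Ferrite core: upright plain dark grey round cylinder, 32 mm across, 42 mm high, black spot (its bore) on top, about 110 g. The point is its centre, half-way up (21 mm above its underside). It starts upright on the desk.
- tray_red: Red tray, fixed to the desk: shallow open tray, outside 88 (its x) x 152 (its y) x 14 mm high, walls 4 mm thick, floor 4 mm thick. One 4 mm divider of the walls' height crosses it at its middle and parts it into two equal bays, each 80 (x) x 70 mm (y), centred 37 mm to either side along its y axis. Origin: centre of its underside, on the desk; z up. It starts turned by up to 0.2 rad.
- tray_blue: Blue tray, fixed to the desk: shallow open tray, outside 88 (its x) x 152 (its y) x 14 mm high, walls 4 mm thick, floor 4 mm thick. One 4 mm divider of the walls' height crosses it at its middle and parts it into two equal bays, each 80 (x) x 70 mm (y), centred 37 mm to either side along its y axis. Origin: centre of its underside, on the desk; z up. It starts turned by up to 0.2 rad.
- tray_yellow: Yellow tray, fixed to the desk: shallow open tray with a single bay and no divider, outside 88 x 88 x 14 mm high, walls 4 mm thick, floor 4 mm thick. Origin: centre of its underside, on the desk; z up. It starts turned by up to 0.2 rad.
- spool_mid (a point): Solder spool, a bystander that stands among the things to be sorted: 50 mm across, 34 mm high, green flanges with bright wire between, loose. The point is its centre, half-way up.
- bottle_mid (a point): Brown glass bottle with a white cap, a loose bystander standing on the desk to the robot's right: 62 mm across, 210 mm high. The point is its centre, half-way up.

How it is judged (in metres and radians):
On the way, in this order (a step that is already met when the one before it is completed fails the run):
1. both battery packs stand in the red tray, one in each bay ((((x of pack_a_mid in the frame of tray_red between -0.04 and 0.04 m and y of pack_a_mid in the frame of tray_red between 0.002 and 0.074 m and z of pack_a_mid in the frame of tray_red between 0.025 and 0.037 m and angle between pack_a_mid's own z axis and vertical below 0.15 rad) and (x of pack_b_mid in the frame of tray_red between -0.04 and 0.04 m and y of pack_b_mid in the frame of tray_red between -0.074 and -0.002 m and z of pack_b_mid in the frame of tray_red between 0.025 and 0.037 m and angle between pack_b_mid's own z axis and vertical below 0.15 rad)) or ((x of pack_a_mid in the frame of tray_red between -0.04 and 0.04 m and y of pack_a_mid in the frame of tray_red between -0.074 and -0.002 m and z of pack_a_mid in the frame of tray_red between 0.025 and 0.037 m and angle between pack_a_mid's own z axis and vertical below 0.15 rad) and (x of pack_b_mid in the frame of tray_red between -0.04 and 0.04 m and y of pack_b_mid in the frame of tray_red between 0.002 and 0.074 m and z of pack_b_mid in the frame of tray_red between 0.025 and 0.037 m and angle between pack_b_mid's own z axis and vertical below 0.15 rad)))), for 0.2 s.
2. both coax connectors stand in the blue tray, one in each bay ((((x of coax_a_mid in the frame of tray_blue between -0.04 and 0.04 m and y of coax_a_mid in the frame of tray_blue between 0.002 and 0.074 m and z of coax_a_mid in the frame of tray_blue between 0.023 and 0.035 m and angle between coax_a_mid's own z axis and vertical below 0.15 rad) and (x of coax_b_mid in the frame of tray_blue between -0.04 and 0.04 m and y of coax_b_mid in the frame of tray_blue between -0.074 and -0.002 m and z of coax_b_mid in the frame of tray_blue between 0.023 and 0.035 m and angle between coax_b_mid's own z axis and vertical below 0.15 rad)) or ((x of coax_a_mid in the frame of tray_blue between -0.04 and 0.04 m and y of coax_a_mid in the frame of tray_blue between -0.074 and -0.002 m and z of coax_a_mid in the frame of tray_blue between 0.023 and 0.035 m and angle between coax_a_mid's own z axis and vertical below 0.15 rad) and (x of coax_b_mid in the frame of tray_blue between -0.04 and 0.04 m and y of coax_b_mid in the frame of tray_blue between 0.002 and 0.074 m and z of coax_b_mid in the frame of tray_blue between 0.023 and 0.035 m and angle between coax_b_mid's own z axis and vertical below 0.15 rad)))), for 0.2 s.
3. the ferrite core stands in the yellow tray (x of ferrite_mid in the frame of tray_yellow between -0.04 and 0.04 m and y of ferrite_mid in the frame of tray_yellow between -0.04 and 0.04 m and z of ferrite_mid in the frame of tray_yellow between 0.019 and 0.031 m and angle between ferrite_mid's own z axis and vertical below 0.15 rad), for 0.2 s.
At the end, for the whole second after the job is handed in: Packs in the red tray and connectors in the blue, one per bay, ferrite core in the yellow; each upright within 0.15 rad, on the tray floor (centre height within 6 mm), at rest (under 0.03 m/s); spool and bottle within 30 mm of their starts (all of step 3 and (((x of pack_a_mid in the frame of tray_red between -0.04 and 0.04 m and y of pack_a_mid in the frame of tray_red between 0.002 and 0.074 m and z of pack_a_mid in the frame of tray_red between 0.025 and 0.037 m and angle between pack_a_mid's own z axis and vertical below 0.15 rad) and (x of pack_b_mid in the frame of tray_red between -0.04 and 0.04 m and y of pack_b_mid in the frame of tray_red between -0.074 and -0.002 m and z of pack_b_mid in the frame of tray_red between 0.025 and 0.037 m and angle between pack_b_mid's own z axis and vertical below 0.15 rad)) or ((x of pack_a_mid in the frame of tray_red between -0.04 and 0.04 m and y of pack_a_mid in the frame of tray_red between -0.074 and -0.002 m and z of pack_a_mid in the frame of tray_red between 0.025 and 0.037 m and angle between pack_a_mid's own z axis and vertical below 0.15 rad) and (x of pack_b_mid in the frame of tray_red between -0.04 and 0.04 m and y of pack_b_mid in the frame of tray_red between 0.002 and 0.074 m and z of pack_b_mid in the frame of tray_red between 0.025 and 0.037 m and angle between pack_b_mid's own z axis and vertical below 0.15 rad))) and (((x of coax_a_mid in the frame of tray_blue between -0.04 and 0.04 m and y of coax_a_mid in the frame of tray_blue between 0.002 and 0.074 m and z of coax_a_mid in the frame of tray_blue between 0.023 and 0.035 m and angle between coax_a_mid's own z axis and vertical below 0.15 rad) and (x of coax_b_mid in the frame of tray_blue between -0.04 and 0.04 m and y of coax_b_mid in the frame of tray_blue between -0.074 and -0.002 m and z of coax_b_mid in the frame of tray_blue between 0.023 and 0.035 m and angle between coax_b_mid's own z axis and vertical below 0.15 rad)) or ((x of coax_a_mid in the frame of tray_blue between -0.04 and 0.04 m and y of coax_a_mid in the frame of tray_blue between -0.074 and -0.002 m and z of coax_a_mid in the frame of tray_blue between 0.023 and 0.035 m and angle between coax_a_mid's own z axis and vertical below 0.15 rad) and (x of coax_b_mid in the frame of tray_blue between -0.04 and 0.04 m and y of coax_b_mid in the frame of tray_blue between 0.002 and 0.074 m and z of coax_b_mid in the frame of tray_blue between 0.023 and 0.035 m and angle between coax_b_mid's own z axis and vertical below 0.15 rad))) and linear speed of each of pack_a, pack_b, coax_a, coax_b, ferrite below 0.03 m/s and distance of each of spool_mid, bottle_mid from where it was at the start of the episode below 0.03 m); the robot touches nothing.
It fails at once if a coax connector or the ferrite core was moved more than 40 mm before both packs were in the red tray (distance of any of coax_a_mid, coax_b_mid, ferrite_mid from where it was at the start of the episode above 0.04 m and not (((x of pack_a_mid in the frame of tray_red between -0.04 and 0.04 m and y of pack_a_mid in the frame of tray_red between 0.002 and 0.074 m and z of pack_a_mid in the frame of tray_red between 0.025 and 0.037 m and angle between pack_a_mid's own z axis and vertical below 0.15 rad) and (x of pack_b_mid in the frame of tray_red between -0.04 and 0.04 m and y of pack_b_mid in the frame of tray_red between -0.074 and -0.002 m and z of pack_b_mid in the frame of tray_red between 0.025 and 0.037 m and angle between pack_b_mid's own z axis and vertical below 0.15 rad)) or ((x of pack_a_mid in the frame of tray_red between -0.04 and 0.04 m and y of pack_a_mid in the frame of tray_red between -0.074 and -0.002 m and z of pack_a_mid in the frame of tray_red between 0.025 and 0.037 m and angle between pack_a_mid's own z axis and vertical below 0.15 rad) and (x of pack_b_mid in the frame of tray_red between -0.04 and 0.04 m and y of pack_b_mid in the frame of tray_red between 0.002 and 0.074 m and z of pack_b_mid in the frame of tray_red between 0.025 and 0.037 m and angle between pack_b_mid's own z axis and vertical below 0.15 rad)))).
It fails at once if the ferrite core was moved more than 40 mm before both coax connectors were in the blue tray (distance of ferrite_mid from where it was at the start of the episode above 0.04 m and not (((x of coax_a_mid in the frame of tray_blue between -0.04 and 0.04 m and y of coax_a_mid in the frame of tray_blue between 0.002 and 0.074 m and z of coax_a_mid in the frame of tray_blue between 0.023 and 0.035 m and angle between coax_a_mid's own z axis and vertical below 0.15 rad) and (x of coax_b_mid in the frame of tray_blue between -0.04 and 0.04 m and y of coax_b_mid in the frame of tray_blue between -0.074 and -0.002 m and z of coax_b_mid in the frame of tray_blue between 0.023 and 0.035 m and angle between coax_b_mid's own z axis and vertical below 0.15 rad)) or ((x of coax_a_mid in the frame of tray_blue between -0.04 and 0.04 m and y of coax_a_mid in the frame of tray_blue between -0.074 and -0.002 m and z of coax_a_mid in the frame of tray_blue between 0.023 and 0.035 m and angle between coax_a_mid's own z axis and vertical below 0.15 rad) and (x of coax_b_mid in the frame of tray_blue between -0.04 and 0.04 m and y of coax_b_mid in the frame of tray_blue between 0.002 and 0.074 m and z of coax_b_mid in the frame of tray_blue between 0.023 and 0.035 m and angle between coax_b_mid's own z axis and vertical below 0.15 rad)))).
It fails at once if the solder spool was moved more than 30 mm (distance of spool_mid from where it was at the start of the episode above 0.03 m).
It fails at once if the bottle was moved more than 30 mm or tipped (distance of bottle_mid from where it was at the start of the episode above 0.03 m or angle between bottle_mid's own z axis and vertical above 0.4 rad).
It also fails if it takes over 122 s, if anything falls off the work surface, if the arm or the gripper's body presses on something with over 40 N, if the wrist force passes 120 N, or if a joint passes its speed limit or range.

## Working session

There is one attempt and no reset: what is moved stays moved. The work goes in short steps, Python scripts to look and compute and a shell command to move; the robot and the scene stay as the last step left them, time stands still between calls to the robot, and variables do not carry over. Pictures are saved under pics/ and viewed, about 12 in all and at most 16, crops included, and the job is handed in when it is done.

```bash
ls; mkdir -p pics; python3 - <<'E'
from cell import *
import cv2
s=get_state();print(s)
for n in("top","side"):
    p,d=grab_frame(n);cv2.imwrite(f"pics/{n}0.png",p[:,:,::-1]);print(n,calibration(n))
E
```

```text
pics
{'time': 0.0, 'qpos': array([ 1.2793232 ,  0.70708654, -0.02765523,  1.48499333,  0.02200773,
        0.95089734, -0.07552314]), 'dq': array([ 0.00206657,  0.00020183, -0.00046627,  0.00177972, -0.00071595,
        0.00016745,  0.0003155 ]), 'tau': array([ 4.44462339e-04, -8.83222747e+01,  1.23487104e+00, -2.36174315e+01,
        1.69638771e-02,  6.56861812e-03, -1.78875325e-05]), 'tcp_pos': array([ 142.08871997, -556.92583734,  255.83788534]), 'orientation': array([-3.11605995e+00, -3.91206420e-01,  2.36861089e-04]), 'ft_force': array([ 0.20145473, -0.12417754, -0.11443767]), 'wrist_torque': array([ 3.34782143e-03, -3.54968409e-05, -2.08129947e-02]), 'gripper_width': 0.9989623609522361}
top {'fx': 441.38097412402556, 'fy': 441.38097412402556, 'cx': 324.41420683357455, 'cy': 198.6259630824551, 'rvec': array([ 2.17199855, -2.21885232,  0.05332007]), 'tvec': array([ -85.78550722,  536.52829093, 1326.99092251])}
side {'fx': 393.86748988774553, 'fy': 393.86748988774553, 'cx': 319.3512774813848, 'cy': 194.03135563488053, 'rvec': array([ 0.84924495, -2.63059406,  0.97147794]), 'tvec': array([374.40855309, 350.54433965, 712.88012399])}
```

View pics/top0.png

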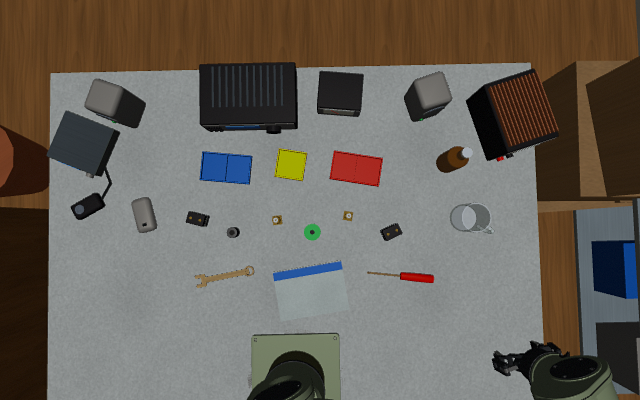

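View pics/side0.png

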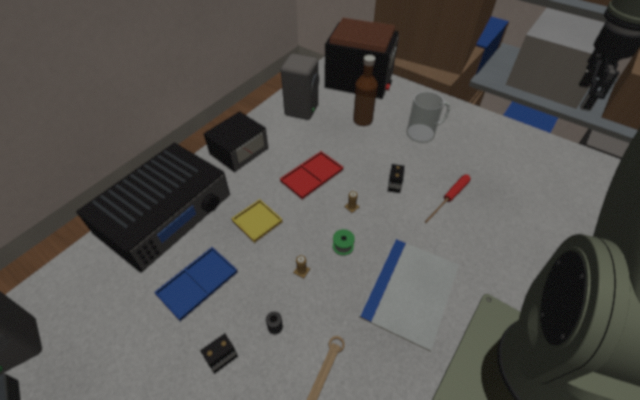

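Top view: the trays are blue (226,168), yellow (291,165) and red (357,168). The packs are at (198,219) and (391,232), the connectors at (277,220) and (348,215). The ferrite is at (233,232), the spool at (312,232) and the bottle at (455,158). The side view agrees. Next I'll measure.

```bash
cat > h.py <<'E'
from cell import *
import numpy as np, cv2
from scipy.spatial.transform import Rotation as R
def pts(n,d,mask,c=None):
    c=c or calibration(n); v,u=np.nonzero(mask&(d>0)); z=d[v,u].astype(float)
    uv=np.stack([u,v],1).astype(float)
    if n=="wrist":
        a=(uv-[c['cx'],c['cy']])/[c['fx'],c['fy']]; th=np.linalg.norm(a,axis=1)
        r=a*(np.tan(th)/np.maximum(th,1e-9))[:,None]
    else: r=(uv-[c['cx'],c['cy']])/[c['fx'],c['fy']]
    p=np.c_[r*z[:,None],z]
    return (p-c['tvec'])@R.from_rotvec(c['rvec']).as_matrix()
def measure(n,labels,minconf=.3,save=None,top=4):
    c=calibration(n); p,d=grab_frame(n)
    if save: cv2.imwrite(save,p[:,:,::-1])
    for l in labels:
        for g in regions_of(l,n)[:top]:
            if g['conf']<minconf: continue
            P=pts(n,d,g['mask'],c)
            if len(P)<8: print(l,'few',g['conf'],g['uv']);continue
            zt=np.percentile(P[:,2],90); T=P[P[:,2]>zt-6] if 'tray' not in l else P
            (x,y),(w,h),a=cv2.minAreaRect(T[:,:2].astype(np.float32))
            if w<h: w,h,a=h,w,a+90
            print(l,'conf%.2f'%g['conf'],'uv',np.round(g['uv']),'ztop %.0f'%zt,'ctr %.0f %.0f'%(x,y),'size %.0f %.0f longaxis deg %.1f'%(w,h,(a+90)%180-90),'n',len(T))
def state():
    s=get_state(); M=R.from_rotvec(s['orientation']).as_matrix()
    print('t %.2f'%s['time'],'tcp',np.round(s['tcp_pos'],1),'toolx',np.round(M[:2,0],3),'tooly',np.round(M[:2,1],3),'tilt',np.round(M[:,2],3),'yaw(x) %.1f'%np.degrees(np.arctan2(M[1,0],M[0,0])),'grip %.2f'%s['gripper_width'],'q',np.round(s['qpos'],2),'F',np.round(s['ft_force'],1))
    return s,M
def togo(x,y,z):
    s,M=state(); print('tool-frame shift',np.round(M.T@(np.array([x,y,z])-s['tcp_pos']),1))
E
python3 - <<'E'
from h import *
state()
measure('top',['pack_a_mid','coax_a_mid','ferrite_mid','tray_red','tray_blue','tray_yellow','spool_mid','bottle_mid'])
E
```

```text
t 0.10 tcp [ 142.1 -557.   255.9] toolx [0.969 0.247] tooly [ 0.247 -0.969] tilt [-0.     0.001 -1.   ] yaw(x) 14.3 grip 1.00 q [ 1.28  0.71 -0.03  1.48  0.02  0.95 -0.08] F [-0.  -0.4  0.5]
pack_a_mid conf0.62 uv [196. 220.] ztop 57 ctr 482 284 size 53 34 longaxis deg 75.1 n 176
coax_a_mid conf0.55 uv [344. 216.] ztop 53 ctr 482 -167 size 20 19 longaxis deg 17.5 n 39
tray_red conf0.89 uv [356. 165.] ztop 12 ctr 629 -195 size 158 95 longaxis deg 78.7 n 1493
tray_blue conf0.90 uv [224. 168.] ztop 12 ctr 638 201 size 153 91 longaxis deg 83.7 n 1407
tray_yellow conf0.62 uv [291. 164.] ztop 13 ctr 643 5 size 88 88 longaxis deg -10.4 n 819
spool_mid conf0.51 uv [313. 233.] ztop 38 ctr 436 -57 size 48 46 longaxis deg 43.9 n 177
bottle_mid conf0.57 uv [456. 154.] ztop 208 ctr 638 -470 size 28 27 longaxis deg 36.6 n 99
```

```bash
cat >> h.py <<'E'
def blobs(n,zmin,xr,yr,zmax=150):
    c=calibration(n); p,d=grab_frame(n); d=np.array(d)
    P=pts(n,d,np.ones_like(d,bool),c); W=np.zeros((400,640,3)); v,u=np.nonzero(d>0); W[v,u]=P
    m=(W[...,2]>zmin)&(W[...,2]<zmax)&(W[...,0]>xr[0])&(W[...,0]<xr[1])&(W[...,1]>yr[0])&(W[...,1]<yr[1])
    k,L=cv2.connectedComponents(m.astype(np.uint8))
    for i in range(1,k):
        T=W[L==i]
        if len(T)<12: continue
        zt=np.percentile(T[:,2],90); T=T[T[:,2]>zt-6]
        (x,y),(w,h),a=cv2.minAreaRect(T[:,:2].astype(np.float32))
        if w<h: w,h,a=h,w,a+90
        v,u=np.nonzero(L==i)
        print('blob uv %d %d'%(u.mean(),v.mean()),'ztop %.0f'%zt,'ctr %.0f %.0f mean %.0f %.0f'%(x,y,*T[:,:2].mean(0)),'size %.0f %.0f longaxis deg %.1f'%(w,h,(a+90)%180-90),'n',len(T),'rgb',p[L==i].mean(0).astype(int))
E
python3 - <<'E'
from h import *
blobs('top',22,(370,560),(-380,400))
E
```

```text
blob uv 196 218 ztop 57 ctr 482 284 mean 483 284 size 52 33 longaxis deg 74.9 n 178 rgb [37 35 32]
blob uv 348 215 ztop 54 ctr 483 -167 mean 482 -167 size 21 18 longaxis deg 88.9 n 41 rgb [130 118  88]
blob uv 275 219 ztop 53 ctr 474 50 mean 474 49 size 19 19 longaxis deg 43.5 n 36 rgb [124 112  82]
blob uv 391 231 ztop 57 ctr 431 -293 mean 431 -293 size 51 34 longaxis deg -65.8 n 183 rgb [40 38 35]
blob uv 311 231 ztop 38 ctr 435 -58 mean 436 -57 size 48 47 longaxis deg 89.0 n 180 rgb [ 50 149  73]
blob uv 232 231 ztop 46 ctr 440 179 mean 440 179 size 30 29 longaxis deg -56.3 n 70 rgb [55 55 55]
```

```bash
python3 -m creep '{"xyz":[[20,-11,6],[30,-16,9],[30,-16,9],[30,-16,9],[30,-16,9],[30,-16,9],[30,-16,9],[30,-16,9],[30,-16,9],[30,-16,9],[30,-16,9],[25,-13,9]],"spin":[0,0,0,0,0,0,0,0,0,0,0,0],"fingers":[1,1,1,1,1,1,1,1,1,1,1,1]}' 40
python3 -m creep '{"xyz":[[0,0,0],[0,0,0],[0,0,0],[0,0,0],[0,0,0],[0,0,0],[0,0,0],[0,0,0],[0,0,0],[0,0,0],[0,0,0],[0,0,0]],"spin":[-7,-7,-7,-7,-7,-7,-7,-7,-7,-7,-7,-7],"fingers":[1,1,1,1,1,1,1,1,1,1,1,1]}'
python3 -m creep '{"xyz":[[0,0,0],[0,0,0],[0,0,0],[0,0,0]],"spin":[-7,-7,-2,0],"fingers":[1,1,1,1]}'
python3 - <<'E'
from h import *
togo(431,-293,150)
p,d=grab_frame('wrist');cv2.imwrite('pics/w1.png',p[:,:,::-1])
blobs('wrist',35,(350,520),(-380,-200),75)
E
```

```text
time: 1.6
tcp_pos: [432.7, -291.5, 150.9]
orientation: [-3.117, -0.393, -0.001]
ft_force: [-0.6, -0.2, 0.4]
gripper_width: 1.0
time: 2.6
tcp_pos: [431.0, -293.7, 151.4]
orientation: [2.047, 2.382, -0.0]
ft_force: [0.7, -0.1, -0.5]
gripper_width: 0.998
time: 2.93
tcp_pos: [430.9, -293.7, 151.2]
orientation: [-1.702, -2.641, -0.0]
ft_force: [0.1, -0.0, 0.7]
gripper_width: 1.002
t 2.93 tcp [ 430.9 -293.7  151.2] toolx [-0.413  0.911] tooly [0.911 0.413] tilt [ 0.  0. -1.] yaw(x) 114.4 grip 1.00 q [ 0.77  0.81 -0.43  1.8   0.52  0.65  0.46] F [ 0.1 -0.   0.7]
tool-frame shift [0.6 0.4 1.2]
blob uv 319 210 ztop 55 ctr 433 -293 mean 433 -292 size 53 34 longaxis deg -64.9 n 3095 rgb [39 37 35]
```

View pics/w1.png

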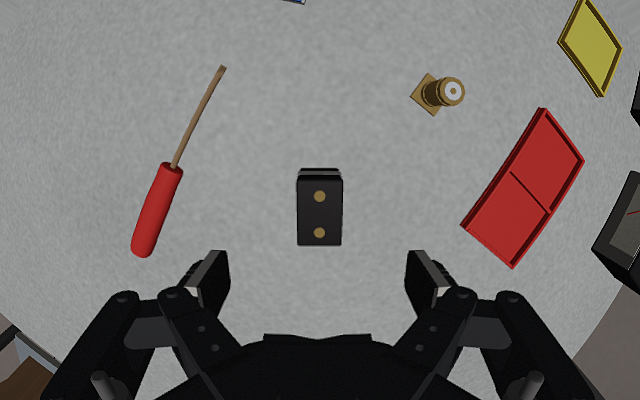

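The wrist view shows the pack at (319,210), centred between the fingers and aligned. The nearest obstacle, the screwdriver at (160,210), is clear. Going down to grasp.

```bash
python3 -m creep '{"xyz":[[0,1.5,9],[0,0,20],[0,0,20],[0,0,20],[0,0,20],[0,0,12],[0,0,8],[0,0,0],[0,0,0],[0,0,0],[0,0,0],[0,0,0]],"spin":[0,0,0,0,0,0,0,0,0,0,0,0],"fingers":[1,1,1,1,1,1,1,1,-1,-1,-1,-1]}' 40
python3 -m creep '{"xyz":[[0,0,0],[0,0,0],[0,0,0],[0,0,0],[0,0,0],[0,0,0]],"spin":[0,0,0,0,0,0],"fingers":[-1,-1,-1,-1,-1,-1]}' 
python3 -m creep '{"xyz":[[0,0,-5],[0,0,-10],[0,0,-15],[0,0,-15],[0,0,-15],[0,0,-15],[0,0,0]],"spin":[0,0,0,0,0,0,0],"fingers":[-1,-1,-1,-1,-1,-1,-1]}' 
python3 - <<'E'
from h import *
measure('wrist',['tray_red'])
measure('top',['tray_red','pack_a_mid'],.1)
togo(622,-231,120)
E
```

```text
time: 4.03
tcp_pos: [432.5, -293.2, 42.9]
orientation: [1.704, 2.638, 0.0]
ft_force: [-0.1, 0.6, -0.2]
gripper_width: 0.453
time: 4.53
tcp_pos: [432.5, -293.1, 42.9]
orientation: [1.704, 2.638, -0.0]
ft_force: [-1.5, 0.1, 7.7]
gripper_width: 0.395
time: 5.12
tcp_pos: [433.0, -293.4, 120.3]
orientation: [1.702, 2.636, 0.0]
ft_force: [-0.1, 0.3, -1.0]
gripper_width: 0.39
tray_red conf0.86 uv [541. 196.] ztop 13 ctr 636 -192 size 162 105 longaxis deg 79.8 n 10902
tray_red conf0.66 uv [354. 168.] ztop 12 ctr 627 -195 size 157 93 longaxis deg 79.2 n 1460
tray_red conf0.28 uv [312. 232.] ztop 37 ctr 436 -57 size 52 48 longaxis deg 76.2 n 227
pack_a_mid conf0.81 uv [197. 220.] ztop 57 ctr 484 283 size 51 31 longaxis deg 74.7 n 168
pack_a_mid conf0.43 uv [456. 156.] ztop 208 ctr 639 -471 size 28 27 longaxis deg 44.9 n 100
t 5.37 tcp [ 432.1 -292.8  116.8] toolx [-0.412  0.911] tooly [0.911 0.412] tilt [-0.001  0.001 -1.   ] yaw(x) 114.3 grip 0.39 q [ 0.74  0.86 -0.39  1.82  0.57  0.57  0.42] F [-0.5  0.5 -2. ]
tool-frame shift [-21.9 198.5  -3.4]
```

```bash
python3 -m creep '{"xyz":[[-1,9,0],[-2,18,0],[-2,20,0],[-2,20,0],[-2,20,0],[-2,20,0],[-2,20,0],[-2,20,0],[-2,20,0],[-2,18,0],[-2,10,0],[-1,4,0]],"spin":[0,0,0,0,0,0,0,0,0,0,0,0],"fingers":[-1,-1,-1,-1,-1,-1,-1,-1,-1,-1,-1,-1]}'
python3 -m creep '{"xyz":[[0,0,0],[0,0,0],[0,0,0],[0,0,0],[0,0,0],[0,0,0],[0,0,0]],"spin":[7,7,7,7,7,0,0],"fingers":[-1,-1,-1,-1,-1,-1,-1]}'
python3 - <<'E'
from h import *
togo(622,-230,120)
measure('wrist',['tray_red','pack_a_mid'],save='pics/w2.png')
E
```

```text
time: 6.37
tcp_pos: [624.2, -229.3, 116.5]
orientation: [-1.701, -2.64, -0.002]
ft_force: [-0.6, 0.7, -2.0]
gripper_width: 0.391
time: 6.95
tcp_pos: [622.6, -230.9, 117.1]
orientation: [-2.414, -2.009, 0.001]
ft_force: [-1.1, -0.2, -1.7]
gripper_width: 0.389
t 6.95 tcp [ 622.6 -230.9  117.1] toolx [0.182 0.983] tooly [ 0.983 -0.182] tilt [-0.001 -0.    -1.   ] yaw(x) 79.5 grip 0.39 q [ 0.42  1.02 -0.28  1.25  0.3   0.91 -0.1 ] F [-1.1 -0.2 -1.7]
tool-frame shift [ 0.7 -0.7 -2.9]
tray_red conf0.57 uv [314. 136.] ztop 14 ctr 630 -191 size 149 94 longaxis deg 79.9 n 18689
```

View pics/w2.png

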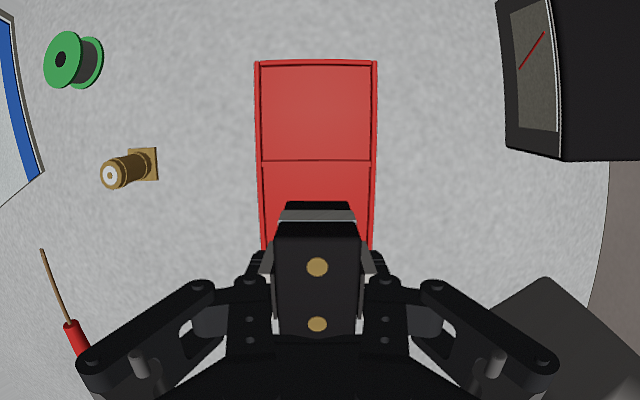

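The pack is held over the near bay (318,230) and square to the tray; the divider is at row 160. Lowering and releasing.

```bash
python3 -m creep '{"xyz":[[0,0,8],[0,0,14],[0,0,14],[0,0,12],[0,0,8],[0,0,6],[0,0,4],[0,0,3],[0,0,0],[0,0,0]],"spin":[0,0,0,0,0,0,0,0,0,0],"fingers":[-1,-1,-1,-1,-1,-1,-1,-1,-1,-1]}'
python3 -m creep '{"xyz":[[0,0,0],[0,0,0],[0,0,0],[0,0,0],[0,0,0],[0,0,0],[0,0,-8],[0,0,-20],[0,0,-30],[0,0,-30],[0,0,-20],[0,0,0]],"spin":[0,0,0,0,0,0,0,0,0,0,0,0],"fingers":[0.5,0.5,0.5,0.5,0.5,0.5,0.5,0.5,0.5,1,1,1]}'
python3 - <<'E'
from h import *
blobs('wrist',35,(550,700),(-300,-100),75)
togo(483,284,156)
E
```

```text
time: 7.93
tcp_pos: [622.9, -231.1, 48.6]
orientation: [2.418, 2.005, 0.0]
ft_force: [1.4, -0.2, -1.5]
gripper_width: 0.391
time: 8.93
tcp_pos: [624.2, -231.5, 161.3]
orientation: [2.415, 2.001, 0.006]
ft_force: [-0.1, -0.3, 0.6]
gripper_width: 1.001
blob uv 314 206 ztop 59 ctr 623 -231 mean 624 -230 size 52 34 longaxis deg 79.3 n 2985 rgb [44 40 38]
t 8.98 tcp [ 623.5 -231.3  158.9] toolx [0.186 0.983] tooly [ 0.983 -0.186] tilt [ 0.004 -0.001 -1.   ] yaw(x) 79.3 grip 1.00 q [ 0.42  0.97 -0.29  1.22  0.28  0.98 -0.09] F [-0.3  0.7 -0.8]
tool-frame shift [ 480.3 -233.8    1.9]
```

```bash
python3 -m creep '{"xyz":[[14,-7,0],[28,-14,0],[34,-16,0],[34,-16,0],[34,-16,0],[34,-16,0],[34,-17,0],[34,-17,0],[34,-17,0],[34,-17,0],[34,-17,0],[34,-17,0]],"spin":[0,0,0,0,0,0,0,0,0,0,0,0],"fingers":[1,1,1,1,1,1,1,1,1,1,1,1]}'
python3 -m creep '{"xyz":[[34,-16,0],[34,-16,0],[20,-10,0],[10,-5,0],[0,0,0],[0,0,0]],"spin":[0,0,0,0,4,0],"fingers":[1,1,1,1,1,1]}'
python3 - <<'E'
from h import *
blobs('wrist',35,(400,560),(200,380),75)
measure('wrist',['tray_blue'])
togo(483,284,48)
E
```

```text
time: 9.98
tcp_pos: [508.8, 180.5, 156.0]
orientation: [-2.418, -2.005, 0.001]
ft_force: [1.1, 1.0, -0.4]
gripper_width: 0.999
time: 10.48
tcp_pos: [481.6, 283.9, 156.0]
orientation: [2.49, 1.915, -0.001]
ft_force: [-0.6, -0.7, 0.6]
gripper_width: 1.002
blob uv 320 205 ztop 55 ctr 485 285 mean 485 286 size 52 34 longaxis deg 74.4 n 3008 rgb [40 37 35]
tray_blue conf0.78 uv [483. 221.] ztop 13 ctr 612 201 size 164 163 longaxis deg 84.1 n 9870
t 10.63 tcp [482.1 283.  156.2] toolx [0.253 0.968] tooly [ 0.968 -0.253] tilt [-0.    -0.001 -1.   ] yaw(x) 75.4 grip 0.99 q [-0.52  0.82 -0.13  1.66  0.15  0.67 -0.98] F [ 0.5 -0.4 -0.9]
tool-frame shift [  1.2   0.6 108.2]
```

```bash
python3 -m creep '{"xyz":[[3,2,12],[0,0,20],[0,0,20],[0,0,20],[0,0,20],[0,0,13],[0,0,8],[0,0,0],[0,0,0],[0,0,0],[0,0,0],[0,0,0]],"spin":[1,0,0,0,0,0,0,0,0,0,0,0],"fingers":[1,1,1,1,1,1,1,1,-1,-1,-1,-1]}' 40
python3 -m creep '{"xyz":[[0,0,0],[0,0,0],[0,0,0],[0,0,0],[0,0,0],[0,0,0]],"spin":[0,0,0,0,0,0],"fingers":[-1,-1,-1,-1,-1,-1]}' 
python3 -m creep '{"xyz":[[0,0,-5],[0,0,-10],[0,0,-15],[0,0,-20],[0,0,-25],[0,0,-15],[0,0,-10],[0,0,0]],"spin":[0,0,0,0,0,0,0,0],"fingers":[-1,-1,-1,-1,-1,-1,-1,-1]}' 
python3 - <<'E'
from h import *
measure('wrist',['pack_a_mid'])
togo(636.3,-157,140)
E
```

```text
time: 11.63
tcp_pos: [484.8, 286.6, 44.0]
orientation: [-2.504, -1.897, -0.002]
ft_force: [0.2, 0.1, 0.1]
gripper_width: 0.456
time: 12.13
tcp_pos: [484.8, 286.5, 44.0]
orientation: [2.504, 1.897, 0.002]
ft_force: [0.0, -0.6, 7.0]
gripper_width: 0.395
time: 12.8
tcp_pos: [485.1, 286.7, 145.6]
orientation: [2.504, 1.897, 0.005]
ft_force: [-0.2, -1.1, -1.5]
gripper_width: 0.394
pack_a_mid conf0.94 uv [315. 268.] ztop 156 ctr 486 287 size 49 34 longaxis deg 73.6 n 8167
t 12.90 tcp [484.4 286.3 143.1] toolx [0.27  0.963] tooly [ 0.963 -0.27 ] tilt [-0.  0. -1.] yaw(x) 74.3 grip 0.39 q [-0.53  0.84 -0.12  1.66  0.15  0.65 -1.  ] F [-0.2 -1.  -2.6]
tool-frame shift [-385.7  266.1    3.1]
```

```bash
python3 -m creep '{"xyz":[[-12,8,0],[-20,14,0],[-27,18.6,0],[-27,18.6,0],[-27,18.6,0],[-27,18.6,0],[-27,18.6,0],[-27,18.6,0],[-27,18.6,0],[-27,18.6,0],[-27,18.6,0],[-27,18.6,0]],"spin":[0,0,0,0,0,0,0,0,0,0,0,0],"fingers":[-1,-1,-1,-1,-1,-1,-1,-1,-1,-1,-1,-1]}'
python3 -m creep '{"xyz":[[-27,18.6,0],[-27,18.6,0],[-20,14,0],[-10,7,0],[0,0,10],[0,0,15],[0,0,0]],"spin":[0,0,0,0,-5,0,0],"fingers":[-1,-1,-1,-1,-1,-1,-1]}'
python3 - <<'E'
from h import *
togo(636.3,-157,49.5)
measure('wrist',['tray_red'],save='pics/w3.png')
E
```

```text
time: 13.9
tcp_pos: [602.9, -62.2, 142.0]
orientation: [-2.503, -1.897, 0.002]
ft_force: [0.1, 0.1, -1.9]
gripper_width: 0.396
time: 14.48
tcp_pos: [634.8, -157.1, 114.5]
orientation: [-2.415, -2.002, 0.005]
ft_force: [-0.5, 0.7, -2.5]
gripper_width: 0.397
t 14.48 tcp [ 634.8 -157.1  114.5] toolx [0.185 0.983] tooly [ 0.983 -0.185] tilt [-0.005  0.001 -1.   ] yaw(x) 79.3 grip 0.40 q [ 0.31  1.01 -0.27  1.3   0.29  0.88 -0.22] F [-0.5  0.7 -2.5]
tool-frame shift [ 0.3  1.8 65. ]
tray_red conf0.64 uv [318. 191.] ztop 14 ctr 628 -195 size 153 95 longaxis deg 78.8 n 7159
```

View pics/w3.png

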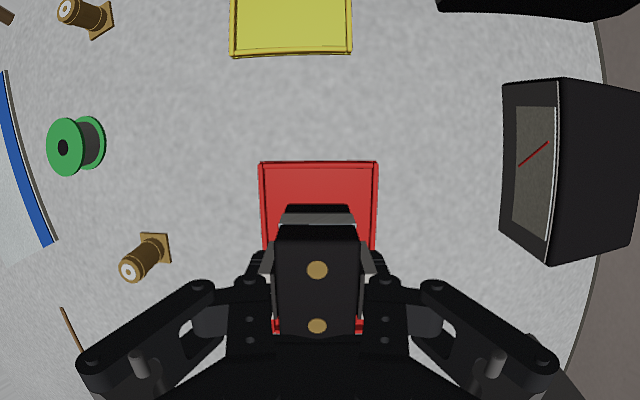

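Pack B is above the far bay, and its tray walls are symmetric at columns 260 and 376. Lowering.

```bash
python3 -m creep '{"xyz":[[0,1,8],[0,0,14],[0,0,14],[0,0,11],[0,0,7],[0,0,5],[0,0,3],[0,0,2.5],[0,0,0],[0,0,0]],"spin":[0,0,0,0,0,0,0,0,0,0],"fingers":[-1,-1,-1,-1,-1,-1,-1,-1,-1,-1]}'
python3 -m creep '{"xyz":[[0,0,0],[0,0,0],[0,0,0],[0,0,0],[0,0,0],[0,0,0],[0,0,-8],[0,0,-20],[0,0,-30],[0,0,-30],[0,0,-20],[0,0,0]],"spin":[0,0,0,0,0,0,0,0,0,0,0,0],"fingers":[0.5,0.5,0.5,0.5,0.5,0.5,0.5,0.5,0.5,1,1,1]}'
python3 - <<'E'
from h import *
blobs('wrist',35,(550,700),(-300,-100),75)
blobs('top',22,(370,700),(-380,300))
togo(482.5,-167,150)
E
```

```text
time: 15.42
tcp_pos: [637.6, -157.4, 54.1]
orientation: [2.418, 2.005, 0.001]
ft_force: [0.1, 0.4, -1.3]
gripper_width: 0.392
time: 16.42
tcp_pos: [638.9, -157.6, 166.8]
orientation: [2.415, 2.002, 0.006]
ft_force: [1.1, 0.3, 0.1]
gripper_width: 0.997
blob uv 314 206 ztop 59 ctr 638 -159 mean 638 -157 size 51 34 longaxis deg 78.9 n 2825 rgb [47 42 40]
blob uv 313 284 ztop 59 ctr 623 -230 mean 624 -228 size 52 34 longaxis deg 80.1 n 2031 rgb [38 35 33]
blob uv 275 219 ztop 55 ctr 474 49 mean 473 49 size 19 18 longaxis deg -46.0 n 32 rgb [132 118  87]
blob uv 309 230 ztop 38 ctr 439 -48 mean 439 -50 size 49 29 longaxis deg -17.9 n 116 rgb [ 54 155  77]
blob uv 232 232 ztop 45 ctr 440 179 mean 440 179 size 30 30 longaxis deg 42.9 n 76 rgb [59 58 58]
t 16.52 tcp [ 637.6 -157.5  162.8] toolx [0.186 0.983] tooly [ 0.983 -0.186] tilt [ 0.001 -0.    -1.   ] yaw(x) 79.3 grip 1.00 q [ 0.31  0.95 -0.28  1.26  0.28  0.97 -0.2 ] F [-0.9 -0.1 -0.6]
tool-frame shift [ -38.1 -150.6   12.6]
```

Both packs stand in their bays, with tops at 59 mm. Moving to the first connector.

```bash
python3 -m creep '{"xyz":[[-3,-10,1],[-4,-18,1],[-5,-20,2],[-5,-20,2],[-5,-20,2],[-5,-20,2],[-5,-20,2],[-4,-13,1],[-2,-9.5,0],[0,0,0],[0,0,0]],"spin":[0,0,0,0,0,0,0,0,0,-4.5,0],"fingers":[1,1,1,1,1,1,1,1,1,1,1]}'
python3 - <<'E'
from h import *
blobs('wrist',40,(420,545),(-240,-100),75)
measure('wrist',['coax_a_mid'])
togo(482.5,-167,38)
E
```

```text
time: 17.43
tcp_pos: [481.9, -166.9, 148.4]
orientation: [-2.333, -2.102, 0.001]
ft_force: [-0.7, -0.9, 0.2]
gripper_width: 1.0
blob uv 319 210 ztop 51 ctr 484 -167 mean 484 -166 size 22 21 longaxis deg 53.3 n 682 rgb [140 127 102]
coax_a_mid conf0.76 uv [317. 201.] ztop 51 ctr 485 -166 size 21 20 longaxis deg 32.9 n 648
t 17.58 tcp [ 482.5 -166.7  148.5] toolx [0.11  0.994] tooly [ 0.994 -0.11 ] tilt [-0.  0. -1.] yaw(x) 83.7 grip 1.00 q [ 0.42  0.79 -0.27  1.84  0.36  0.57 -0.19] F [ 0.3 -0.1  0.5]
tool-frame shift [-3.000e-01  1.000e-01  1.105e+02]
```

```bash
python3 -m creep '{"xyz":[[0,1.5,11],[0,0,20],[0,0,20],[0,0,20],[0,0,20],[0,0,12],[0,0,7],[0,0,0],[0,0,0],[0,0,0],[0,0,0],[0,0,0]],"spin":[0,0,0,0,0,0,0,0,0,0,0,0],"fingers":[1,1,1,1,1,1,1,1,-1,-1,-1,-1]}' 40
python3 -m creep '{"xyz":[[0,0,0],[0,0,0],[0,0,0],[0,0,0],[0,0,0],[0,0,0],[0,0,0]],"spin":[0,0,0,0,0,0,0],"fingers":[-1,-1,-1,-1,-1,-1,-1]}' 
python3 -m creep '{"xyz":[[0,0,-5],[0,0,-10],[0,0,-15],[0,0,-20],[0,0,-25],[0,0,-20],[0,0,-10],[0,0,0]],"spin":[0,0,0,0,0,0,0,0],"fingers":[-1,-1,-1,-1,-1,-1,-1,-1]}' 
python3 - <<'E'
from h import *
blobs('wrist',110,(400,560),(-240,-100),175)
togo(642,238,140)
E
```

```text
time: 18.58
tcp_pos: [484.2, -167.1, 39.4]
orientation: [2.338, 2.097, 0.001]
ft_force: [-0.1, -0.3, -0.0]
gripper_width: 0.457
time: 19.17
tcp_pos: [484.1, -167.1, 39.3]
orientation: [2.338, 2.098, 0.001]
ft_force: [-0.4, -0.3, 8.0]
gripper_width: 0.246
time: 19.83
tcp_pos: [484.6, -167.3, 146.6]
orientation: [2.336, 2.096, 0.003]
ft_force: [0.4, 0.1, -0.5]
gripper_width: 0.245
blob uv 316 274 ztop 172 ctr 485 -164 mean 486 -157 size 89 23 longaxis deg -6.5 n 2284 rgb [73 65 51]
blob uv 205 329 ztop 175 ctr 442 -170 mean 442 -170 size 2 1 longaxis deg -7.6 n 22 rgb [29 30 31]
blob uv 427 329 ztop 175 ctr 527 -179 mean 527 -179 size 2 2 longaxis deg -26.6 n 18 rgb [16 17 18]
t 19.88 tcp [ 484.2 -167.2  145.2] toolx [0.108 0.994] tooly [ 0.994 -0.108] tilt [ 0.002 -0.001 -1.   ] yaw(x) 83.8 grip 0.25 q [ 0.42  0.79 -0.27  1.84  0.37  0.56 -0.2 ] F [-0.2 -0.1 -0.6]
tool-frame shift [419.9 113.    5.3]
```

```bash
python3 -m creep '{"xyz":[[12,3,0],[20,5,0],[29.5,8,0],[29.5,8,0],[29.5,8,0],[29.5,8,0],[29.5,8,0],[29.5,8,0],[29.5,8,0],[29.5,8,0],[29.5,8,0],[29.5,8,0]],"spin":[0,0,0,0,0,0,0,0,0,0,0,0],"fingers":[-1,-1,-1,-1,-1,-1,-1,-1,-1,-1,-1,-1]}'
python3 -m creep '{"xyz":[[29.5,8,0],[29.5,8,0],[20,5,0],[14,4,0],[0,0,10],[0,0,10],[0,0,0]],"spin":[0,0,0,0,0,0,0],"fingers":[-1,-1,-1,-1,-1,-1,-1]}'
python3 - <<'E'
from h import *
measure('wrist',['tray_blue'],save='pics/w4.png')
measure('top',['tray_blue'])
togo(642,238,44)
E
```

```text
time: 20.88
tcp_pos: [606.6, 150.1, 143.2]
orientation: [-2.337, -2.098, 0.002]
ft_force: [0.3, -0.1, 0.3]
gripper_width: 0.244
time: 21.47
tcp_pos: [640.4, 237.1, 120.9]
orientation: [-2.338, -2.097, 0.007]
ft_force: [0.1, 0.5, -1.7]
gripper_width: 0.247
tray_blue conf0.80 uv [230. 170.] ztop 13 ctr 627 193 size 140 109 longaxis deg 81.7 n 1144
tray_blue conf0.75 uv [358. 173.] ztop 14 ctr 627 -196 size 155 91 longaxis deg 79.9 n 989
t 21.67 tcp [641.7 237.7 124.2] toolx [0.109 0.994] tooly [ 0.994 -0.109] tilt [ 0. -0. -1.] yaw(x) 83.8 grip 0.24 q [-0.32  1.04 -0.21  1.16  0.22  0.97 -0.66] F [-0.2  0.1 -0.5]
tool-frame shift [ 0.3  0.2 80.2]
```

View pics/w4.png

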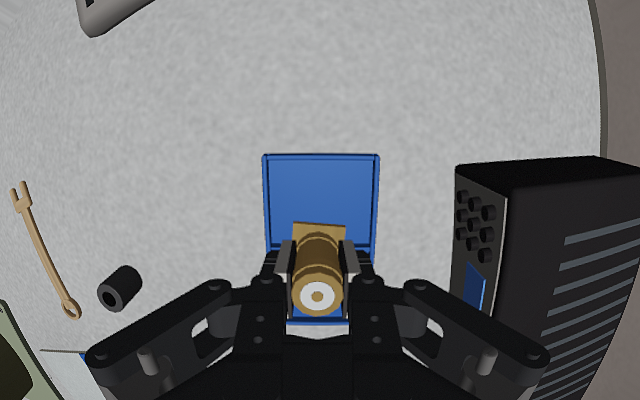

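The connector sits over the far blue bay, centred between columns 264 and 378. The radio front, from column 455 onward, stays clear. Lowering.

```bash
python3 -m creep '{"xyz":[[0,0,8],[0,0,16],[0,0,16],[0,0,15],[0,0,9],[0,0,7],[0,0,4],[0,0,4],[0,0,0],[0,0,0]],"spin":[0,0,0,0,0,0,0,0,0,0],"fingers":[-1,-1,-1,-1,-1,-1,-1,-1,-1,-1]}'
python3 -m creep '{"xyz":[[0,0,0],[0,0,0],[0,0,0],[0,0,0],[0,0,0],[0,0,0],[0,0,-8],[0,0,-20],[0,0,-30],[0,0,-30],[0,0,-20],[0,0,0]],"spin":[0,0,0,0,0,0,0,0,0,0,0,0],"fingers":[0.2,0.2,0.2,0.2,0.2,0.2,0.2,0.2,0.2,1,1,1]}'
python3 - <<'E'
from h import *
blobs('wrist',35,(550,700),(100,300),75)
togo(475.5,50,150)
E
```

```text
time: 22.5
tcp_pos: [641.8, 238.5, 45.2]
orientation: [2.338, 2.098, 0.001]
ft_force: [0.1, 0.4, 0.8]
gripper_width: 0.247
time: 23.5
tcp_pos: [643.1, 239.0, 158.1]
orientation: [2.337, 2.097, 0.01]
ft_force: [0.7, 0.8, 0.3]
gripper_width: 0.989
blob uv 314 209 ztop 55 ctr 642 239 mean 642 239 size 22 21 longaxis deg 52.4 n 646 rgb [150 135 108]
t 23.55 tcp [642.4 238.8 155.6] toolx [0.108 0.994] tooly [ 0.994 -0.108] tilt [ 0.004  0.002 -1.   ] yaw(x) 83.8 grip 1.00 q [-0.32  1.   -0.21  1.13  0.21  1.02 -0.66] F [-0.4 -0.9 -1.3]
tool-frame shift [-205.7 -145.5    4.7]
```

```bash
python3 -m creep '{"xyz":[[-10,-7,0],[-18,-13,0],[-22,-15.5,1],[-22,-15.5,1],[-22,-15.5,1],[-22,-15.5,1],[-22,-15.5,1],[-22,-15.5,1],[-20,-14,0],[-15,-11,0],[-10,-7.5,0],[0,0,0]],"spin":[0,0,0,0,0,0,0,0,0,0,0,0],"fingers":[1,1,1,1,1,1,1,1,1,1,1,1]}'
python3 - <<'E'
from h import *
blobs('wrist',40,(420,545),(0,110),75)
togo(475.5,50,39)
E
```

```text
time: 24.55
tcp_pos: [473.3, 48.3, 146.7]
orientation: [-2.34, -2.096, 0.003]
ft_force: [-0.3, -0.9, 0.1]
gripper_width: 0.999
blob uv 320 209 ztop 51 ctr 476 49 mean 476 50 size 22 21 longaxis deg 26.7 n 692 rgb [128 116  93]
t 24.60 tcp [474.4  49.6 146.7] toolx [0.109 0.994] tooly [ 0.994 -0.109] tilt [-0.001 -0.    -1.   ] yaw(x) 83.8 grip 1.00 q [-0.06  0.75 -0.2   1.96  0.3   0.46 -0.59] F [-0.2  0.8  0.1]
tool-frame shift [  0.5   1.2 107.7]
```

```bash
python3 -m creep '{"xyz":[[0,1.5,10],[0,0,20],[0,0,20],[0,0,20],[0,0,18],[0,0,12],[0,0,7],[0,0,0],[0,0,0],[0,0,0],[0,0,0],[0,0,0]],"spin":[0,0,0,0,0,0,0,0,0,0,0,0],"fingers":[1,1,1,1,1,1,1,1,-1,-1,-1,-1]}' 40
python3 -m creep '{"xyz":[[0,0,0],[0,0,0],[0,0,0],[0,0,0],[0,0,0],[0,0,0],[0,0,0]],"spin":[0,0,0,0,0,0,0],"fingers":[-1,-1,-1,-1,-1,-1,-1]}' 
python3 -m creep '{"xyz":[[0,0,-5],[0,0,-10],[0,0,-15],[0,0,-20],[0,0,-25],[0,0,-20],[0,0,-10],[0,0,0]],"spin":[0,0,0,0,0,0,0,0],"fingers":[-1,-1,-1,-1,-1,-1,-1,-1]}' 
python3 - <<'E'
from h import *
togo(634.5,164,140)
E
```

```text
time: 25.6
tcp_pos: [476.6, 50.2, 40.4]
orientation: [2.338, 2.098, 0.001]
ft_force: [0.1, -0.6, 0.3]
gripper_width: 0.455
time: 26.18
tcp_pos: [476.5, 50.1, 40.3]
orientation: [2.338, 2.098, 0.001]
ft_force: [-0.3, -0.6, 7.7]
gripper_width: 0.246
time: 26.85
tcp_pos: [477.0, 50.1, 147.5]
orientation: [2.337, 2.097, 0.005]
ft_force: [0.1, -0.0, -0.2]
gripper_width: 0.246
t 26.85 tcp [477.   50.1 147.5] toolx [0.108 0.994] tooly [ 0.994 -0.108] tilt [ 0.003  0.001 -1.   ] yaw(x) 83.8 grip 0.25 q [-0.06  0.75 -0.2   1.95  0.31  0.46 -0.59] F [ 0.1 -0.  -0.2]
tool-frame shift [130.3 144.2   8.1]
```

```bash
python3 -m creep '{"xyz":[[6,7,0],[11,12,0],[15,16,0],[15,16,0],[15,16,0],[15,16,0],[15,16,0],[15,16,0],[12,15,0],[8,10,10],[3.5,4.5,10],[0,0,5]],"spin":[0,0,0,0,0,0,0,0,0,0,0,0],"fingers":[-1,-1,-1,-1,-1,-1,-1,-1,-1,-1,-1,-1]}'
python3 - <<'E'
from h import *
togo(634.5,164,45)
measure('wrist',['tray_blue'],save='pics/w5.png')
E
```

```text
time: 27.85
tcp_pos: [633.6, 164.5, 117.8]
orientation: [-2.337, -2.098, 0.003]
ft_force: [-0.7, 0.0, -0.8]
gripper_width: 0.244
t 27.85 tcp [633.6 164.5 117.8] toolx [0.107 0.994] tooly [ 0.994 -0.107] tilt [-0.002 -0.    -1.   ] yaw(x) 83.8 grip 0.24 q [-0.21  1.   -0.22  1.3   0.25  0.87 -0.6 ] F [-0.7  0.  -0.8]
tool-frame shift [-0.4  1.1 72.8]
tray_blue conf0.95 uv [320. 150.] ztop 14 ctr 640 205 size 154 94 longaxis deg 83.9 n 20282
```

View pics/w5.png

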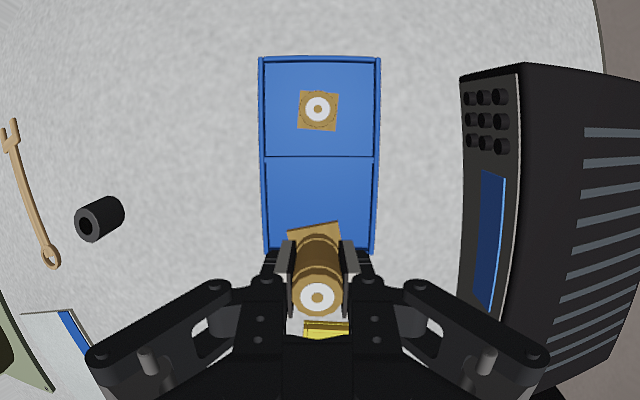

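Connector A stands in the far bay (318,110), and connector B is over the near bay with the divider at row 156. Lowering.

```bash
python3 -m creep '{"xyz":[[0,1,8],[0,0,14],[0,0,14],[0,0,13],[0,0,8],[0,0,6],[0,0,5],[0,0,3],[0,0,1],[0,0,0]],"spin":[0,0,0,0,0,0,0,0,0,0],"fingers":[-1,-1,-1,-1,-1,-1,-1,-1,-1,-1]}'
python3 -m creep '{"xyz":[[0,0,0],[0,0,0],[0,0,0],[0,0,0],[0,0,0],[0,0,0],[0,0,-8],[0,0,-20],[0,0,-30],[0,0,-30],[0,0,-20],[0,0,0]],"spin":[0,0,0,0,0,0,0,0,0,0,0,0],"fingers":[0.2,0.2,0.2,0.2,0.2,0.2,0.2,0.2,0.2,1,1,1]}'
python3 - <<'E'
from h import *
blobs('wrist',35,(550,700),(100,300),75)
togo(441.5,180,146)
E
```

```text
time: 28.78
tcp_pos: [635.1, 164.2, 48.0]
orientation: [2.338, 2.098, 0.0]
ft_force: [0.1, -0.4, -0.0]
gripper_width: 0.245
time: 29.78
tcp_pos: [636.5, 164.6, 160.8]
orientation: [2.336, 2.096, 0.009]
ft_force: [0.0, 0.7, 0.5]
gripper_width: 0.985
blob uv 312 111 ztop 55 ctr 642 239 mean 642 238 size 22 20 longaxis deg -6.7 n 692 rgb [173 158 128]
blob uv 314 209 ztop 55 ctr 636 163 mean 636 164 size 22 21 longaxis deg 57.5 n 620 rgb [160 145 117]
t 29.83 tcp [635.8 164.4 158.5] toolx [0.108 0.994] tooly [ 0.994 -0.108] tilt [ 0.004  0.001 -1.   ] yaw(x) 83.8 grip 1.00 q [-0.2   0.95 -0.23  1.26  0.24  0.95 -0.59] F [-0.6 -0.4 -0.5]
tool-frame shift [  -5.5 -194.9   11.8]
```

```bash
python3 -m creep '{"xyz":[[0,-10,0],[-1,-18,0],[-1,-22,2],[-1,-22,2],[-1,-22,2],[-1,-22,2],[0,-22,2],[0,-22,2],[0,-17,0],[0,-10,0],[0,-8,0],[0,0,0]],"spin":[0,0,0,0,0,0,0,0,0,0,4,0],"fingers":[1,1,1,1,1,1,1,1,1,1,1,1]}'
python3 - <<'E'
from h import *
blobs('wrist',30,(380,520),(120,250),75)
togo(441.5,180,36)
E
```

```text
time: 30.83
tcp_pos: [439.2, 180.5, 143.7]
orientation: [-2.412, -2.012, 0.002]
ft_force: [0.5, -0.0, -0.3]
gripper_width: 1.0
blob uv 320 209 ztop 43 ctr 442 180 mean 442 181 size 31 30 longaxis deg -9.5 n 1344 rgb [54 53 53]
t 30.88 tcp [440.3 180.4 143.8] toolx [0.176 0.984] tooly [ 0.984 -0.176] tilt [-0.001 -0.    -1.   ] yaw(x) 79.9 grip 1.00 q [-0.37  0.75 -0.14  1.97  0.24  0.44 -0.87] F [ 0.2 -1.3 -0.5]
tool-frame shift [-1.000e-01  1.300e+00  1.078e+02]
```

```bash
python3 -m creep '{"xyz":[[0,1.5,10],[0,0,20],[0,0,20],[0,0,20],[0,0,18],[0,0,12],[0,0,7],[0,0,1.5],[0,0,0],[0,0,0],[0,0,0],[0,0,0]],"spin":[0,0,0,0,0,0,0,0,0,0,0,0],"fingers":[1,1,1,1,1,1,1,1,-1,-1,-1,-1]}' 40
python3 -m creep '{"xyz":[[0,0,0],[0,0,0],[0,0,0],[0,0,0],[0,0,0],[0,0,0],[0,0,0]],"spin":[0,0,0,0,0,0,0],"fingers":[-1,-1,-1,-1,-1,-1,-1]}' 
python3 -m creep '{"xyz":[[0,0,-5],[0,0,-10],[0,0,-15],[0,0,-20],[0,0,-25],[0,0,-20],[0,0,-10],[0,0,0]],"spin":[0,0,0,0,0,0,0,0],"fingers":[-1,-1,-1,-1,-1,-1,-1,-1]}' 
python3 - <<'E'
from h import *
togo(643,5,130)
E
```

```text
time: 31.88
tcp_pos: [442.4, 180.0, 35.9]
orientation: [2.41, 2.015, 0.002]
ft_force: [0.4, -0.0, -0.2]
gripper_width: 0.456
time: 32.47
tcp_pos: [442.4, 180.1, 35.9]
orientation: [2.41, 2.015, 0.002]
ft_force: [0.1, -1.0, 8.7]
gripper_width: 0.362
time: 33.13
tcp_pos: [442.8, 180.1, 143.0]
orientation: [2.41, 2.014, 0.005]
ft_force: [-0.6, -1.2, -1.8]
gripper_width: 0.361
t 33.13 tcp [442.8 180.1 143. ] toolx [0.177 0.984] tooly [ 0.984 -0.177] tilt [ 0.003  0.002 -1.   ] yaw(x) 79.8 grip 0.36 q [-0.37  0.76 -0.15  1.96  0.24  0.44 -0.87] F [-0.6 -1.2 -1.8]
tool-frame shift [-136.9  228.    13.3]
```

```bash
python3 -m creep '{"xyz":[[-6,10,0],[-11,18,0],[-15,25,0],[-15,25,0],[-15,25,0],[-15,25,0],[-15,25,0],[-15,25,0],[-13,22,0],[-10,16,5],[-5,8,10],[-2,4,5]],"spin":[0,0,0,0,0,0,0,0,0,0,0,0],"fingers":[-1,-1,-1,-1,-1,-1,-1,-1,-1,-1,-1,-1]}'
python3 - <<'E'
from h import *
togo(643,5,41)
measure('wrist',['tray_yellow'],save='pics/w6.png')
E
```

```text
time: 34.13
tcp_pos: [642.0, 3.8, 118.3]
orientation: [-2.41, -2.014, 0.003]
ft_force: [-1.8, -0.9, -2.8]
gripper_width: 0.365
t 34.13 tcp [642.    3.8 118.3] toolx [0.178 0.984] tooly [ 0.984 -0.178] tilt [-0.002 -0.    -1.   ] yaw(x) 79.8 grip 0.36 q [ 0.06  0.99 -0.25  1.35  0.28  0.84 -0.46] F [-1.8 -0.9 -2.8]
tool-frame shift [ 1.4  0.9 77.3]
tray_yellow conf0.95 uv [321. 194.] ztop 14 ctr 647 8 size 92 82 longaxis deg -10.3 n 10130
```

View pics/w6.png

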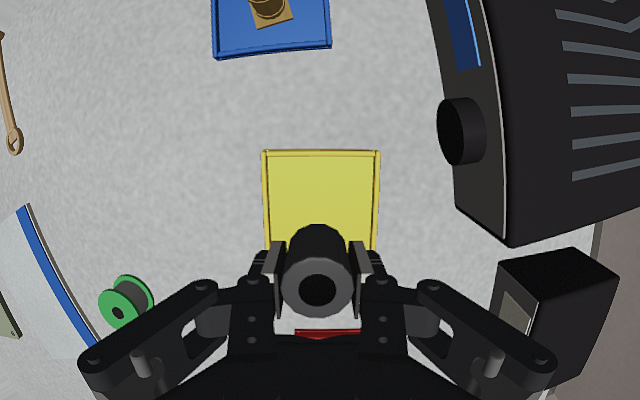

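The ferrite is over the yellow tray, whose walls are symmetric at columns 264 and 378. Lowering.

```bash
python3 -m creep '{"xyz":[[2,1,8],[0,0,15],[0,0,15],[0,0,13],[0,0,9],[0,0,7],[0,0,5],[0,0,3],[0,0,1.5],[0,0,0]],"spin":[0,0,0,0,0,0,0,0,0,0],"fingers":[-1,-1,-1,-1,-1,-1,-1,-1,-1,-1]}'
python3 -m creep '{"xyz":[[0,0,0],[0,0,0],[0,0,0],[0,0,0],[0,0,0],[0,0,0],[0,0,-8],[0,0,-20],[0,0,-30],[0,0,-30],[0,0,-20],[0,0,0]],"spin":[0,0,0,0,0,0,0,0,0,0,0,0],"fingers":[0.2,0.2,0.2,0.2,0.2,0.2,0.2,0.2,0.2,0.2,0.2,0.2]}'
python3 -m creep '{"xyz":[[0,-10,-10],[0,-20,-15],[0,-30,-20],[0,-30,-20],[0,-30,-15],[0,-20,-10],[0,-10,0],[0,0,0],[0,0,0]],"spin":[0,0,0,0,0,0,0,0,0],"fingers":[0.2,0.2,0.2,0.2,0.2,0.2,0.2,0.2,0.2]}'
python3 - <<'E'
from h import *
state()
blobs('wrist',30,(560,700),(-280,300),75)
blobs('top',22,(370,710),(-380,400),260)
measure('top',['tray_red','tray_blue','tray_yellow','bottle_mid','spool_mid'],save='pics/end.png')
E
```

```text
time: 35.07
tcp_pos: [643.7, 6.6, 43.9]
orientation: [2.41, 2.015, 0.0]
ft_force: [-0.1, 0.2, -2.4]
gripper_width: 0.363
time: 36.07
tcp_pos: [645.1, 6.7, 156.7]
orientation: [2.408, 2.013, 0.008]
ft_force: [-0.3, 0.0, 0.3]
gripper_width: 0.597
time: 36.82
tcp_pos: [496.2, 33.1, 242.1]
orientation: [2.409, 2.015, 0.001]
ft_force: [0.0, 0.1, 0.0]
gripper_width: 0.601
t 36.82 tcp [496.2  33.1 242.1] toolx [0.177 0.984] tooly [ 0.984 -0.177] tilt [ 0.001 -0.    -1.   ] yaw(x) 79.8 grip 0.60 q [ 0.03  0.62 -0.28  1.78  0.23  0.78 -0.55] F [0.  0.1 0. ]
blob uv 425 44 ztop 55 ctr 635 163 mean 635 163 size 21 21 longaxis deg -42.5 n 327 rgb [114 101  79]
blob uv 448 184 ztop 47 ctr 643 6 mean 642 7 size 31 31 longaxis deg -80.8 n 576 rgb [47 47 45]
blob uv 440 288 ztop 38 ctr 630 -131 mean 630 -131 size 11 2 longaxis deg -5.2 n 22 rgb [67 67 65]
blob uv 431 353 ztop 59 ctr 623 -230 mean 617 -233 size 51 34 longaxis deg 80.3 n 383 rgb [29 27 27]
blob uv 344 163 ztop 61 ctr 636 -159 mean 635 -159 size 52 33 longaxis deg 80.4 n 176 rgb [47 40 37]
blob uv 289 163 ztop 49 ctr 642 6 mean 641 7 s
[... 202 characters left out ...]
 20 18 longaxis deg 89.8 n 43 rgb [111  98  70]
blob uv 236 167 ztop 57 ctr 633 162 mean 633 162 size 19 19 longaxis deg 42.9 n 44 rgb [117 105  79]
blob uv 311 231 ztop 37 ctr 435 -58 mean 435 -58 size 48 47 longaxis deg 88.8 n 187 rgb [ 54 158  78]
tray_blue conf0.82 uv [225. 171.] ztop 13 ctr 637 203 size 154 88 longaxis deg 83.7 n 1223
tray_blue conf0.52 uv [345. 165.] ztop 61 ctr 635 -159 size 52 34 longaxis deg 79.3 n 218
tray_yellow conf0.69 uv [297. 164.] ztop 14 ctr 642 5 size 89 88 longaxis deg 79.9 n 725
tray_yellow conf0.53 uv [286. 163.] ztop 50 ctr 640 6 size 31 28 longaxis deg 45.4 n 97
bottle_mid conf0.97 uv [456. 155.] ztop 208 ctr 639 -469 size 27 25 longaxis deg -49.1 n 91
```

View pics/end.png

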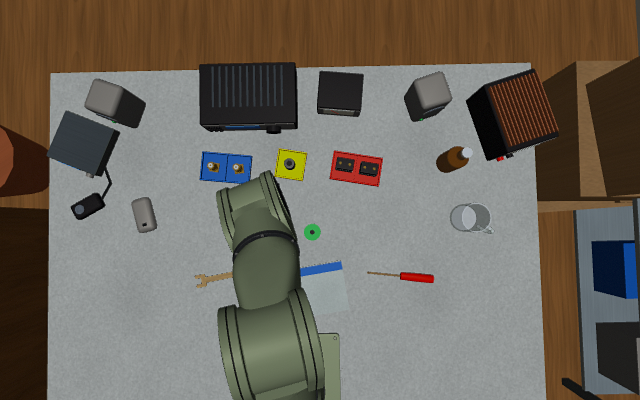

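The final top view shows connectors at (211,165) and (236,167) in blue, the ferrite at (289,163) in yellow, and packs at (344,163) and (368,168) in red. The spool and bottle are unmoved, and the gripper is clear.

```bash
python3 -c "from cell import sign_off; print(sign_off())"
```

```text
the job is handed in; nothing more can be done
None
```

The desk is tidied and the job is handed in. It took about 37 s of the 122 s allowed; `sign_off` gives no verdict.

I moved things in the required order: both packs to the red tray, both connectors to the blue tray, then the ferrite core to the yellow tray. I checked positions before each grasp and after each release.

- **Packs, connectors and ferrite:** In the last checks all five stood upright near the middle of their bays. Their tops measured 59, 55 and 47 mm in the wrist camera, against 58, 54 and 46 mm expected for standing on the tray floor. Connector A was out of the wrist camera's last view, so its 55 mm is from an earlier look. The top camera read 2–3 mm higher throughout, as it did at the start.
- **Bystanders:** The spool and bottle were within about 2 mm of where they started.
- **Gripper:** It was clear of everything, with no force on the tool.
- **Disagreements:** The recognition networks missed some things and mislabelled others; they called a pack "blue tray" and missed the red tray and spool in the last picture. I relied on depth and the pictures there. The second pack, the second connector and the ferrite were each let go a few mm above the tray floor and settled upright.

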